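Put the ceramic egg away in the display unit's concealed-catch drawer

ROBOT

A 7-joint arm with a two-finger parallel gripper is mounted at the origin on the work surface. World frame = base frame: x ahead of the robot, y to its left, z up, the work surface at z = 0. Lengths are in m, angles in rad, forces in N, time in s.
With the tool pointing down it reaches from about 0.425 to 0.875 m from the base axis. Payload 4.7 kg.
Tool frame: the origin (TCP) lies midway between the tips of the shut fingers; the grasp point (between the pads) lies ctrl.grasp_offset behind it (ctrl.grasp_offset is the distance from the TCP to the grasp point, in m); z points along the fingers, y is the line along which they close (so a half turn about z gives the same grasp; the last joint's range is limited). The gripper opens to 87 mm and grips with 3 to 60 N. Pads are 19 mm wide; open, the fingers measure 117 mm over their backs; the gripper's body (75 mm by 190 mm) begins 51 mm behind the grasp point.
Start: joints at [-1.095, 0.321, -0.07, 1.45, 0.023, 1.371, -0.057], TCP at [0.29, 0.582, 0.223] pointing down, gripper open.
Joint ranges: [-2.86, 2.86], [-0.3, 2.09], [-1.38, 1.24], [0.06, 2.45], [-1.56, 4.7], [0.09, 2.05], [-2.69, 2.69]. Speed limits (rad/s): [2.57, 2.57, 3.14, 3.14, 3.14, 3.14, 3.14].

INTERFACE

Orientations are given as a rotation vector (axis times angle).
In Python, from bench import ctrl gives the robot as it stands. The module is installed in compiled form; this text tells all that it offers.
- The arm moves only by the tool jog_arm, never from a script. Its argument "moves" is one flat list of numbers, 7 for each row, row after row: the shift along the tool's x, y, z in units of 30 cm (1.0 is 30 cm), then the turn, a rotation vector about the tool's x, y, z in units of 60 degrees (1.0 is 60 degrees), then the gripper's target within -1 to 1 (fully open at 1, half-way at 0, shut at -1). In form: [x, y, z, wx, wy, wz, fingers, x, y, z, wx, wy, wz, fingers, ...]. A call has exactly 8 rows; each row is the pose to reach, as a shift and turn from the pose commanded when the call began, along the tool's axes at that moment; what a row does not reach only later rows make up. A row lasts 1/8 s, in which the tool goes at most 62.5 mm and 10.7 degrees, less where a joint would pass 70% of its speed; a pose out of reach is approached as far as the arm can. A call with a number of a shift or a turn outside -1 to 1 is refused whole. A call with a gripper value outside its range is refused whole. The fingers move at their own pace and stop on an object; "newtons" is the grip in N (left out, the last holds). Time passes only in rows, so rows that repeat a pose let the fingers close, or fill a call up. It gives the time, the measured TCP pose, the force, the opening and the grip force at its end, in the units of the state.
- ctrl.get_state(): the state, without advancing time (a new reading comes with each control period).
- ctrl.get_image(name): name is "scene" or "top" or "wrist"; returns a dict with "pixels" (400x640x3 uint8, red, green, blue), "fx", "fy", "cx", "cy" (pixels), "dist" ([k1, k2, p1, p2, k3] as OpenCV has them; the pictures are not rectified), "xyz" and "rotation" of the camera in the world; the wrist camera has in their place "tool_from_camera" (4x4, takes a point from camera to tool coordinates, whose origin is the TCP and whose axes are the flange's). Camera axes: x right, y up, looking along -z (the intrinsics and any distortion apply to the point x, -y, -z); pixel columns grow to the right and rows downward; lengths in m; the calibration is good to about 2 mm. A picture is of the moment at which its call begins: read the wrist's pose just before it. There is no depth.
- ctrl.close_job(): hands the job in; it is judged then, once.
The state is a dict: "time": time; "joint_positions": joint angles; "qd": joint speeds; "joint_torque": joint torques, N m; "position": TCP position; "tool_rot": TCP orientation; "ft_force": force on the tool from outside, world axes, zero at the start; "torque": the same for the moment, N m; "grip_width": opening from 0.0 (shut) to 1.0 (fully open); "grip_force": force on a finger pad.
Only numpy, scipy, OpenCV 4.12 (cv2) and the standard library are available. Lean on these libraries where they do the work, as an engineer would, in place of code of your own. Each camera call takes 0.05 s, during which the arm holds its last target. There are 200 camera calls.

TASK

Closing time: put the white ceramic egg away in the drawer of the dark wooden counter display unit. The drawer has no handle, so feel along the finger ledge at the front of the unit's top for the hidden recess and press the catch in it, so that the drawer springs out; then lower the egg gently into the ring nest in the drawer, standing upright on its round end, let go and push the drawer fully home until it latches. Leave the cups, vase, gift box, pricing gun and tape dispenser where they are.

Things in the scene. Friction and masses are not known exactly. Their poses are not given: they have to be found in the camera images.
- unit: Counter display unit, dark wood, fixed: 220 mm deep (its x), 380 mm wide (its y), 117 mm high, grey felt on its top deck. Origin: centre of its underside; x points from front to back (front face at x = -110 mm), z up. At the front of its top is the finger ledge, a flat step 12 mm below the deck.
- ledge_mid (a point): Middle of the finger ledge's surface, 105 mm above the table; axes as the unit's. The ledge runs 80 mm to each side (y) between raised cheeks, and 31 mm forward and back (x): open in front, 12 mm step up to the deck behind. Hidden in it, of the same wood, is a recess 46 mm square, 3.5 mm deep, centred in x; its centre is anywhere within 50 mm either way in y. Its whole floor is the catch plate.
- catch (a joint): How far the floor plate of the recess (the catch) is pressed down, 0 to 0.009 m. Spring: about 2 N to start it, 7 N at full depth; it comes back up by itself. Pressed by about 6 mm it frees the shut drawer.
- drawer (a joint): How far the drawer is out, towards the unit's front: 0 = shut and latched, 0.125 m = fully out. A spring (4.5 N shut, 2.6 N out) throws it out in about 1 s once freed and keeps it out. It latches by itself when pushed a little beyond shut (to -0.004, the stop); over the last 17 mm the bolt resists with 3 to 6 N more.
- nest (a point): Centre of the ring nest, on the drawer's floor (11 mm above the table); axes as the unit's. Light wooden ring, outside 40 mm, inside 32 mm, 9 mm high, fixed; 67 mm behind the drawer's front face, mid-width. Drawer inside 304 mm wide, sides 35 mm above the floor. Fully out, the nest is 65 mm in front of the unit. A seated egg's lowest point is 3 mm above the floor; it clears the unit's top when shut.
- drawer_front (a point): Middle of the outer face of the drawer's front panel, 49 mm above the table; axes as the unit's. The panel is 340 mm wide, spans 7 to 92 mm above the table and, when shut, stands 7 mm proud of the unit's front face (above it the unit goes on up to 117 mm: push high enough for the gripper to clear it).
- egg: White ceramic egg, weighted at its round bottom, about 0.14 kg: greatest diameter 50 mm, 25 mm above its bottom; lower half a hemisphere of radius 25 mm, upper half drawn out to a total height of 64 mm. Origin: lowest point of the round bottom; z along its axis to the narrower top. It starts upright on the stand.
- stand: The egg's display stand, light wood, loose, 0.25 kg: a disc 68 mm across and 6 mm thick with a ring like the nest's on it, 15 mm high in all. Origin: centre of its underside. The egg's bottom is 9 mm above the table on it.
- cup_deck: Large white teacup standing on the unit's deck, 132 mm across, 66 mm high, with a side handle. Origin: centre of its underside.
- vase: Small white vase on the unit's deck, 68 mm across, 78 mm high. Origin: centre of its underside.
- cup_table: Large white teacup on the table, 132 mm across, 66 mm high, with a side handle. Origin: centre of its underside.
- giftbox: Cardboard gift box with its lid on, 94 mm square, 67 mm high. Origin: centre of its underside.
- pricegun: Grey hand pricing gun lying on its side, about 200 by 130 mm, 36 mm high. Origin: under the middle of its body.
- tape: Black desk tape dispenser, 150 by 60 mm, about 95 mm high. Origin: centre of its underside.
There are look-alikes about, which are no part of the job. Leave any purple look-alike of the cup_deck alone.

How it is judged:
On the way, in this order (a step that is already met when the one before it is completed fails the run):
1. the catch has freed the drawer and it has sprung out (value of joint drawer above 0.11 m), for 0.2 s.
2. the egg stands upright in the ring nest of the open drawer, let go (value of joint drawer above 0.09 m and horizontal distance between egg and nest below 0.006 m and z of egg in the frame of nest below 0.007 m and angle between egg's own z axis and vertical below 0.25 rad and contact force between the fingers and egg below 0.1 N), for 0.2 s.
At the end, for the whole second after the job is handed in: The drawer is shut and held by its latch (out by less than 4 mm, catch plate back up to within 2 mm), and the egg stands in the ring nest inside it, within 6 mm of its centre, tilted by less than 0.25 rad and at rest (value of joint drawer below 0.004 m and value of joint catch below 0.002 m and horizontal distance between egg and nest below 0.006 m and z of egg in the frame of nest below 0.007 m and angle between egg's own z axis and vertical below 0.25 rad and linear speed of egg below 0.03 m/s); the robot touches nothing.
It fails at once if the egg is dropped or flung (faster than 0.6 m/s out of the grip) (contact force between the fingers and egg below 0.05 N and linear speed of egg above 0.6 m/s).
It fails at once if the egg is tipped over (more than 1 rad) (angle between egg's own z axis and vertical above 1 rad).
It fails at once if a cup, the vase, the gift box, the pricing gun or the tape dispenser is moved by more than 30 mm (distance of any of cup_deck, vase, cup_table, giftbox, pricegun, tape from where it was at the start of the episode above 0.03 m).
It also fails if it takes over 72 s, if anything falls off the work surface, if the arm or the gripper's body presses on something with over 40 N, if the wrist force passes 120 N, or if a joint passes its speed limit or range.

## Working session

There is one attempt and no reset: what is moved stays moved. The work goes in short steps, Python scripts to look and compute and a tool call to move; the robot and the scene stay as the last step left them, time stands still between calls to the robot, and variables do not carry over. Pictures are saved under pics/ and viewed, at most 10 in all, crops included, and the job is handed in when it is done.

Besides the shell and the picture viewer there is one more tool, called after "Call:" by a JSON object that holds its "name" and its "arguments", one argument or row to a line. jog_arm: Moves the arm, as the interface text tells. Its arguments: {"type":"object","properties":{"moves":{"type":"array"},"newtons":{"type":"number"}},"required":["moves"]}

```bash
mkdir -p pics
cat > h.py <<'E'
import numpy as np,cv2
from scipy.spatial.transform import Rotation as R
from bench import ctrl
def grab(n,f=None):
    s=ctrl.get_state(); im=ctrl.get_image(n)
    if f: cv2.imwrite('pics/'+f,im['pixels'][:,:,::-1])
    im['s']=s; return im
def cam(im):
    if 'tool_from_camera' in im:
        T=np.array(im['tool_from_camera']); Rt=R.from_rotvec(im['s']['tool_rot']).as_matrix()
        return Rt@T[:3,:3], Rt@T[:3,3]+np.array(im['s']['position'])
    r=np.array(im['rotation']); 
    r=r if r.shape==(3,3) else R.from_rotvec(r).as_matrix()
    return r,np.array(im['xyz'])
def ray(im,px):
    K=np.array([[im['fx'],0,im['cx']],[0,im['fy'],im['cy']],[0,0,1]])
    u=cv2.undistortPoints(np.array(px,float).reshape(-1,1,2),K,np.array(im['dist'],float)).reshape(-1,2)
    r,o=cam(im); d=np.c_[u[:,0],-u[:,1],-np.ones(len(u))]@r.T
    return o,d
def onz(im,px,z):
    o,d=ray(im,px); return o+d*((z-o[2])/d[:,2])[:,None]
def proj(im,P):
    r,o=cam(im); c=(np.atleast_2d(P)-o)@r; c=c*[1,-1,-1]
    K=np.array([[im['fx'],0,im['cx']],[0,im['fy'],im['cy']],[0,0,1]])
    return cv2.projectPoints(c,np.zeros(3),np.zeros(3),K,np.array(im['dist'],float))[0].reshape(-1,2)
def loc(P,Q=None):
    "world point(s) / rotation -> jog units in the tool frame"
    s=ctrl.get_state(); return R.from_rotvec(s['tool_rot']).inv().apply(np.array(P)-s['position'])/.3
E
python3 - <<'E'
from h import *
import pickle
for n in ['scene','top']:
    im=grab(n,n+'0.png'); pickle.dump(im,open(n+'.pkl','wb')); print(n,im['xyz'],im['rotation'],im['fx'])
s=ctrl.get_state(); print(s, ctrl.grasp_offset, R.from_rotvec(s['tool_rot']).as_matrix().round(3))
E
```

```text
scene [ 1.32886389 -0.34813021  0.9576348 ] [0.71840978 0.43764402 1.05826905] 427.57910673691305
top [0.38374807 0.03960888 1.39073922] [ 0.11243106 -0.1028988  -1.54757183] 372.90786091099204
{'time': 0.1, 'joint_positions': array([-1.09490423,  0.3217647 , -0.07006364,  1.45151761,  0.02264747,
        1.37081608, -0.05690156]), 'qd': array([ 3.31811641e-05, -2.94954689e-03,  1.45594142e-04, -1.18444519e-03,
       -5.27996070e-04, -6.92597259e-04, -2.73073816e-03]), 'joint_torque': array([ 3.06933807e-04, -4.92572200e+01, -4.05309917e-01, -3.13400030e+01,
       -6.40491676e-02,  3.95509042e-02,  6.92198205e-05]), 'position': array([0.28946408, 0.58144697, 0.22157823]), 'tool_rot': array([-7.18872564e-01, -3.05798035e+00,  2.67271442e-03]), 'ft_force': array([ 0.62433577, -0.4050902 , -0.60101177]), 'torque': array([ 0.04547837, -0.00990911,  0.01897175]), 'grip_force': 0.0, 'grip_width': 1.0004319035125324} 0.0187 [[-0.895  0.446 -0.001]
 [ 0.446  0.895 -0.002]
 [-0.    -0.002 -1.   ]]
```

View pics/top0.png

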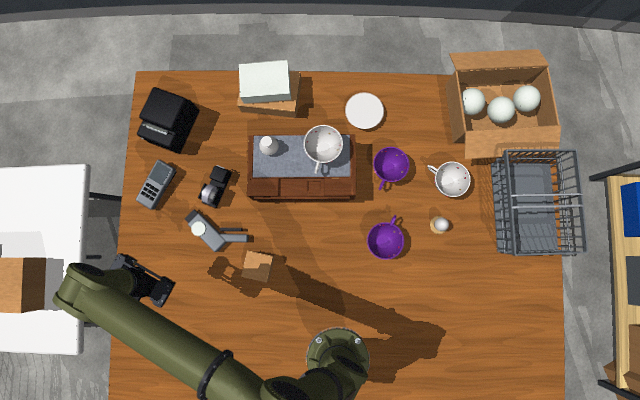

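View pics/scene0.png

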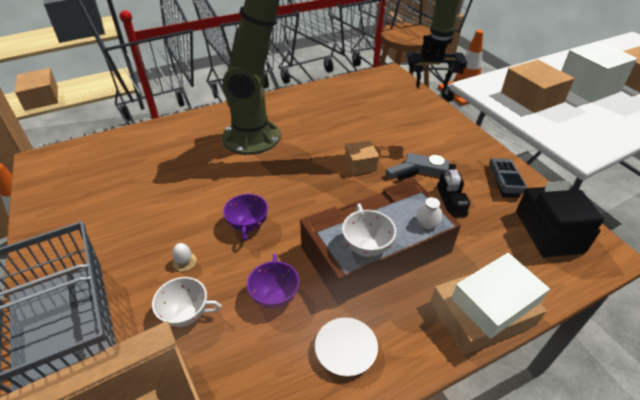

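Run:
```python
from h import *
import pickle
im=pickle.load(open('top.pkl','rb')); p=im['pixels'][:,:,::-1]
c=cv2.resize(p[120:220,235:370],None,fx=5.9,fy=5.9,interpolation=cv2.INTER_CUBIC); cv2.imwrite('pics/c1.png',c)
print(onz(im,[[248,200],[355,200],[248,135],[355,135]],.117).round(3), onz(im,[[440,225]],.035))
```

```text
[[ 0.555  0.324  0.117]
 [ 0.563 -0.047  0.117]
 [ 0.789  0.336  0.117]
 [ 0.795 -0.044  0.117]] [[ 0.48801904 -0.36499574  0.035     ]]
```

View pics/c1.png

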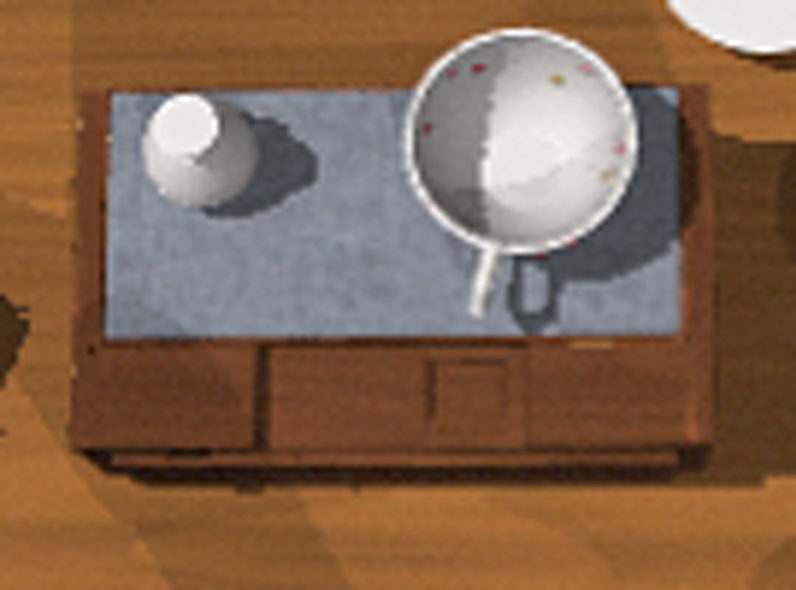

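```bash
cat >> h.py <<'E'
def jog(P,yaw):
    "units row for TCP target P, tool down, tool y at world yaw (mod pi)"
    s=ctrl.get_state(); r0=R.from_rotvec(s['tool_rot']); best=None
    for k in (0,np.pi):
        a=yaw+k; y=np.array([np.cos(a),np.sin(a),0]); z=np.array([0,0,-1.]); M=np.c_[np.cross(y,z),y,z]
        w=(r0.inv()*R.from_matrix(M)).as_rotvec()
        if best is None or np.linalg.norm(w)<np.linalg.norm(best): best=w
    return np.r_[loc(P),best/np.radians(60)].round(3)
E
python3 - <<'E'
from h import *
import pickle
im=pickle.load(open('top.pkl','rb'))
f=lambda c:(np.array(c,float)/5.9)+[234.6,119.6]
c=onz(im,f([[75,447],[711,445],[80,90],[710,88]]),.117)
print(c.round(4)); print([np.linalg.norm(c[i]-c[j]) for i,j in((0,1),(2,3),(0,2),(1,3))])
ex=c[2]+c[3]-c[0]-c[1]; th=np.arctan2(ex[1],ex[0]); ey=c[0]+c[2]-c[1]-c[3]; print('yaw x',th,'yaw y',np.arctan2(ey[1],ey[0])-np.pi/2)
cen=c.mean(0);print('cen',cen)
u=lambda P:(P-cen)@np.array([[np.cos(th),-np.sin(th)],[np.sin(th),np.cos(th)]])if 0 else (P-cen)[:,:2]@np.array([[np.cos(th),-np.sin(th)],[np.sin(th),np.cos(th)]])
rc=onz(im,f([[430,360],[507,360],[430,425],[468,397]]),.105);print('recess',rc.round(4),u(rc).round(4))
print('handle',u(onz(im,f([[478,312]]),.15)))
e=im['pixels'][205:245,420:465].astype(int); m=((e.min(2)>130)).astype(np.uint8)
n,l,st,ct=cv2.connectedComponentsWithStats(m); i=1+np.argmax(st[1:,4]); ep=ct[i]+[420,205]; print(ep,st[i]); print('egg',onz(im,[ep],.04))
r=rc[3].copy(); r[2]=.16; print('to recess', jog(r,th+np.pi/2))
E
```

```text
[[ 0.5713  0.3267  0.117 ]
 [ 0.58   -0.0469  0.117 ]
 [ 0.7891  0.3354  0.117 ]
 [ 0.7969 -0.0442  0.117 ]]
[np.float64(0.37374729379111366), np.float64(0.37974009479576043), np.float64(0.21797414811086782), np.float64(0.2169677269358358)]
yaw x 0.026025152431770834 yaw y 0.021882202191528144
cen [0.68430581 0.14275198 0.117     ]
recess [[0.6296 0.1199 0.105 ]
 [0.6305 0.0741 0.105 ]
 [0.5904 0.1187 0.105 ]
 [0.6077 0.0967 0.105 ]] [[-0.0553 -0.0215]
 [-0.0556 -0.0673]
 [-0.0945 -0.0216]
 [-0.0778 -0.0441]]
handle [[-0.03605916 -0.05162526]]
[440.79411765 224.11029412] [ 15  13  13  13 136]
egg [[ 0.49093615 -0.36649816  0.04      ]]
to recess [-1.67  -0.974  0.207 -0.002 -0.    -0.466]
```

Call:
{"name": "jog_arm", "arguments": {
  "moves": [-0.15,-0.09,0,0,0,-0.06,-1,-0.3,-0.18,0,0,0,-0.14,-1,-0.45,-0.27,0,0,0,-0.22,-1,-0.6,-0.36,0,0,0,-0.3,-1,-0.75,-0.45,0,0,0,-0.38,-1,-0.9,-0.54,0,0,0,-0.44,-1,-1,-0.6,0,0,0,-0.466,-1,-1,-0.6,0,0,0,-0.466,-1]
}}

```text
time: 1.1
position: [0.4799, 0.2833, 0.2223]
tool_rot: [-0.031, 3.141, -0.002]
ft_force: [-0.6, 0.3, -0.1]
grip_width: 0.17
grip_force: 0.0
```

Run:
```python
from h import *
print(jog([.580,.097,.20],.024+np.pi/2))
```

```text
[-0.321 -0.627  0.075 -0.001  0.    -0.004]
```

Call:
{"name": "jog_arm", "arguments": {
  "moves": [-0.06,-0.12,0,0,0,0,-1,-0.12,-0.25,0.03,0,0,0,-1,-0.2,-0.4,0.05,0,0,0,-1,-0.28,-0.52,0.07,0,0,0,-1,-0.32,-0.625,0.075,0,0,0,-1,-0.32,-0.625,0.075,0,0,0,-1,-0.32,-0.625,0.075,0,0,0,-1,-0.32,-0.625,0.075,0,0,0,-1]
}}

```text
time: 2.1
position: [0.5783, 0.1045, 0.2]
tool_rot: [0.046, -3.141, -0.001]
ft_force: [-0.2, 0.7, 0.0]
grip_width: 0.009
grip_force: 0.0
```

Run:
```python
from h import *
import pickle
im=grab('wrist','w1.png'); pickle.dump(im,open('w1.pkl','wb'))
print(im['s']['position'],im['s']['grip_width'],cam(im)[1],im['fx'])
print('pred', proj(im,[[.6065,.0963,.105]]), jog([.6,.0963,.112],.024+np.pi/2))
```

```text
[0.57831845 0.1045029  0.2000427 ] 0.008645421771622867 [0.50195335 0.10135717 0.3630201 ] 296.3697836854116
pred [[312.40722977 227.34445106]] [-0.071 -0.029  0.294  0.001 -0.     0.005]
```

View pics/w1.png

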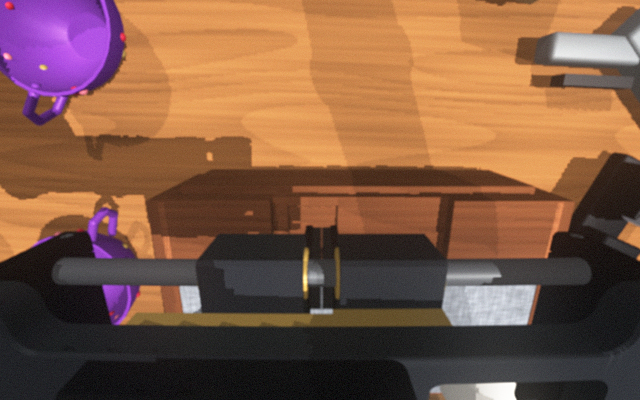

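Run:
```python
from h import *
import pickle
im=pickle.load(open('w1.pkl','rb'))
print(onz(im,[[152,203],[571,203]],.117), onz(im,[[273,197],[447,197],[288,215],[337,215]],.105))
p=im['pixels'][:,:,::-1]; cv2.imwrite('pics/c2.png',cv2.resize(p[160:300,140:300],None,fx=4,fy=4,interpolation=cv2.INTER_CUBIC))
```

```text
[[ 0.58302349 -0.04480403  0.117     ]
 [ 0.57252114  0.32597103  0.117     ]] [[0.57801315 0.05995554 0.105     ]
 [0.57349496 0.21831325 0.105     ]
 [0.59492901 0.07353105 0.105     ]
 [0.59363334 0.11873186 0.105     ]]
```

Call:
{"name": "jog_arm", "arguments": {
  "moves": [-0.02,-0.01,0.05,0,0,0,-1,-0.04,-0.02,0.12,0,0,0,-1,-0.06,-0.03,0.19,0,0,0,-1,-0.07,-0.03,0.24,0,0,0,-1,-0.07,-0.03,0.27,0,0,0,-1,-0.07,-0.03,0.29,0,0,0,-1,-0.07,-0.03,0.29,0,0,0,-1,-0.07,-0.03,0.29,0,0,0,-1]
}}

```text
time: 3.15
position: [0.6005, 0.0939, 0.1138]
tool_rot: [-0.041, 3.14, 0.001]
ft_force: [-0.2, -0.6, 0.2]
grip_width: 0.006
grip_force: 0.0
```

Call:
{"name": "jog_arm", "arguments": {
  "moves": [-0.013,0.006,0,0,0,0,-1,-0.013,0.006,0.02,0,0,0,-1,-0.013,0.006,0.03,0,0,0,-1,-0.013,0.006,0.042,0,0,0,-1,-0.013,0.006,0.052,0,0,0,-1,-0.013,0.006,0.06,0,0,0,-1,-0.013,0.006,0.066,0,0,0,-1,-0.013,0.006,0.066,0,0,0,-1]
}}

```text
time: 4.15
position: [0.6038, 0.0956, 0.0937]
tool_rot: [0.041, -3.141, -0.0]
ft_force: [-2.8, 0.1, 5.7]
grip_width: 0.006
grip_force: 3.0
```

Call:
{"name": "jog_arm", "arguments": {
  "moves": [0,0,0,0,0,0,-1,0,0,-0.05,0,0,0,-1,0,0,-0.15,0,0,0,-1,0.05,0,-0.3,0,0,0,-1,0.15,-0.1,-0.4,0,0,0,1,0.25,-0.25,-0.45,0,0,0,1,0.3,-0.45,-0.45,0,0,0,1,0.3,-0.6,-0.45,0,0,0,1]
}}

```text
time: 5.15
position: [0.5179, -0.0894, 0.2296]
tool_rot: [-0.038, 3.139, 0.001]
ft_force: [0.0, 0.2, -0.1]
grip_width: 0.373
grip_force: 0.0
```

Run:
```python
from h import *
import pickle
im=grab('top'); p=im['pixels'][:,:,::-1]; pickle.dump(im,open('top2.pkl','wb'))
cv2.imwrite('pics/c3.png',cv2.resize(p[130:250,235:475],None,fx=3.3,fy=3.3,interpolation=cv2.INTER_CUBIC))
print(jog([.488,-.29,.20],.026+np.pi/2), jog([.488,-.29,.20],np.arctan2(-.366,.49)+np.pi/2))
```

```text
[ 0.11  -0.642  0.101 -0.004  0.002 -0.009] [ 0.11  -0.642  0.101 -0.003  0.004  0.628]
```

View pics/c3.png

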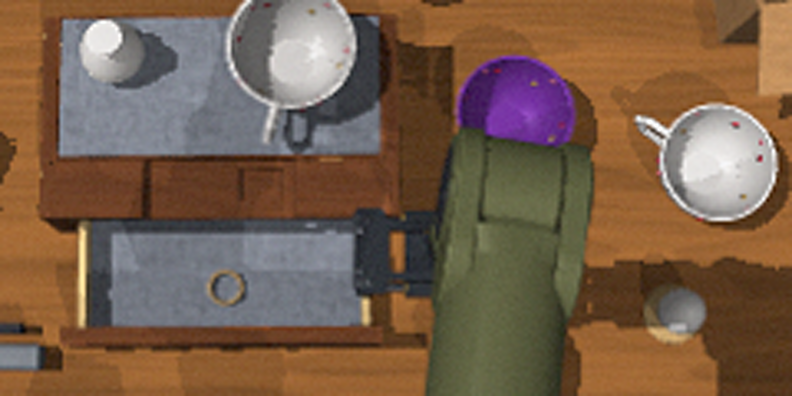

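Call:
{"name": "jog_arm", "arguments": {
  "moves": [0.03,-0.15,0.02,0,0,0,1,0.06,-0.3,0.05,0,0,0,1,0.09,-0.45,0.07,0,0,0,1,0.12,-0.6,0.1,0,0,0,1,0.13,-0.75,0.1,0,0,0,1,0.13,-0.87,0.1,0,0,0,1,0.13,-0.92,0.1,0,0,0,1,0.13,-0.92,0.1,0,0,0,1]
}}

```text
time: 6.2
position: [0.4869, -0.3638, 0.1982]
tool_rot: [0.039, -3.141, -0.0]
ft_force: [-0.4, -0.4, -0.6]
grip_width: 1.001
grip_force: 0.0
```

Run:
```python
from h import *
import pickle
im=grab('wrist','w2.png'); pickle.dump(im,open('w2.pkl','wb'))
print(im['s']['position'],'pred',proj(im,[[.491,-.366,.034],[.491,-.366,.073],[.491,-.366,0.006]]))
t=pickle.load(open('top2.pkl','rb')); print('nest',onz(t,[[303.1,217]],.02))
```

```text
[ 0.48687667 -0.36378398  0.19817002] pred [[319.93288529 184.84405858]
 [319.7697676  194.07605663]
 [320.02926775 179.39130511]]
nest [[0.5089806  0.13749041 0.02      ]]
```

View pics/w2.png

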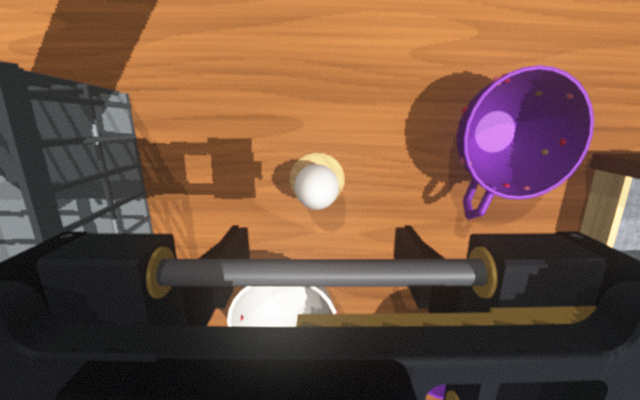

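The wrist view shows the egg at about (318,187) on its stand, between the open fingers and clear of its neighbours.

Run:
```python
from h import *
import pickle
im=pickle.load(open('w2.pkl','rb')); p=im['pixels'][140:225,270:365].astype(np.uint8)
h=cv2.cvtColor(p,cv2.COLOR_RGB2HSV); m=((h[...,1]<70)&(h[...,2]>100)).astype(np.uint8)
n,l,st,ct=cv2.connectedComponentsWithStats(m); i=1+np.argmax(st[1:,4]); print(ct[i]+[270,140],st[i]+[270,140,0,0,0])
(x,y),r=cv2.minEnclosingCircle(np.argwhere(l==i)[:,::-1].astype(np.float32)); print(x+270,y+140,r)
for q in (ct[i]+[270,140],[x+270,y+140]): print(onz(im,[q],.042))
a=onz(im,[[291,177],[345,177],[318,152]],.006); print('stand',a)
P=onz(im,[ct[i]+[270,140]],.042)[0]; P[2]=.0155; print(jog(P,.026+np.pi/2))
```

```text
[316.40390674 186.15185885] [ 294  164   45   46 1587]
316.2142868041992 186.21428680419922 22.818145751953125
[[ 0.49062067 -0.3698921   0.042     ]]
[[ 0.49069716 -0.37010106  0.042     ]]
stand [[ 0.48886041 -0.40161154  0.006     ]
 [ 0.48725452 -0.33550289  0.006     ]
 [ 0.45749856 -0.36920825  0.006     ]]
[-0.01  -0.026  0.609  0.001 -0.     0.001]
```

Call:
{"name": "jog_arm", "arguments": {
  "moves": [-0.012,-0.022,0.05,0,0,0,1,-0.012,-0.022,0.15,0,0,0,1,-0.012,-0.022,0.25,0,0,0,1,-0.012,-0.022,0.36,0,0,0,1,-0.012,-0.022,0.46,0,0,0,1,-0.012,-0.022,0.55,0,0,0,1,-0.012,-0.022,0.6,0,0,0,1,-0.012,-0.022,0.608,0,0,0,1]
}}

```text
time: 7.25
position: [0.4904, -0.369, 0.0146]
tool_rot: [0.043, -3.14, -0.002]
ft_force: [0.8, -0.8, 0.7]
grip_width: 1.002
grip_force: 0.0
```

Call:
{"name": "jog_arm", "arguments": {
  "moves": [0,0,0,0,0,0,-0.2,0,0,0,0,0,0,-0.2,0,0,0,0,0,0,-1,0,0,0,0,0,0,-1,0,0,0,0,0,0,-1,0,0,0,0,0,0,-1,0,0,0,0,0,0,-1,0,0,0,0,0,0,-1],
  "newtons": 10
}}

```text
time: 8.25
position: [0.4909, -0.3698, 0.016]
tool_rot: [-0.041, 3.141, 0.001]
ft_force: [-1.0, 1.8, 4.1]
grip_width: 0.569
grip_force: 10.0
```

Call:
{"name": "jog_arm", "arguments": {
  "moves": [0,0,-0.02,0,0,0,-1,0,0,-0.06,0,0,0,-1,0,0,-0.12,0,0,0,-1,0,0,-0.2,0,0,0,-1,0,0,-0.29,0,0,0,-1,0,0,-0.37,0,0,0,-1,0,0,-0.42,0,0,0,-1,0,0,-0.43,0,0,0,-1]
}}

```text
time: 9.25
position: [0.4913, -0.3706, 0.1464]
tool_rot: [-0.041, 3.139, -0.002]
ft_force: [0.3, -0.3, -0.9]
grip_width: 0.568
grip_force: 10.0
```

Run:
```python
from h import *
s=ctrl.get_state(); print(s['ft_force'],s['grip_width'])
# nest from unit frame: front mid (.5775,.1415)
th=.026; f=np.array([.5777,.1415]); print('nest', f-.065*np.array([np.cos(th),np.sin(th)]))
print(jog([.45,.138,.145],th+np.pi/2))
```

```text
[ 0.32929122 -0.27614996 -0.86798036] 0.5684795486302116
nest [0.51272197 0.13981019]
[ 9.300e-02  1.698e+00  3.000e-03 -1.000e-03  2.000e-03  0.000e+00]
```

Call:
{"name": "jog_arm", "arguments": {
  "moves": [0,0.05,-0.02,0,0,0,-1,0,0.15,-0.04,0,0,0,-1,0,0.28,-0.06,0,0,0,-1,0,0.42,-0.08,0,0,0,-1,0,0.56,-0.08,0,0,0,-1,0,0.7,-0.08,0,0,0,-1,0,0.84,-0.08,0,0,0,-1,0,0.97,-0.08,0,0,0,-1]
}}

```text
time: 10.25
position: [0.482, -0.0765, 0.1682]
tool_rot: [0.044, -3.14, -0.001]
ft_force: [0.1, -0.5, -2.1]
grip_width: 0.571
grip_force: 10.0
```

Run:
```python
from h import *
print(jog([.49,.139,.17],.026+np.pi/2))
```

```text
[-0.047  0.717 -0.006  0.    -0.001  0.002]
```

Call:
{"name": "jog_arm", "arguments": {
  "moves": [0,0.12,0,0,0,0,-1,-0.01,0.26,0,0,0,0,-1,-0.02,0.4,0,0,0,0,-1,-0.03,0.53,0,0,0,0,-1,-0.04,0.64,0,0,0,0,-1,-0.047,0.7,0,0,0,0,-1,-0.047,0.717,0,0,0,0,-1,-0.047,0.717,0,0,0,0,-1]
}}

```text
time: 11.25
position: [0.4914, 0.1352, 0.1686]
tool_rot: [0.04, -3.141, 0.001]
ft_force: [-0.2, -0.4, -1.5]
grip_width: 0.566
grip_force: 10.0
```

Run:
```python
from h import *
import pickle
im=grab('wrist','w3.png'); pickle.dump(im,open('w3.pkl','wb'))
print(im['s']['position'],'pred',proj(im,[[.5127,.1398,.02]]))
```

```text
[0.49140012 0.13523301 0.16863068] pred [[325.79771789 203.52368144]]
```

View pics/w3.png

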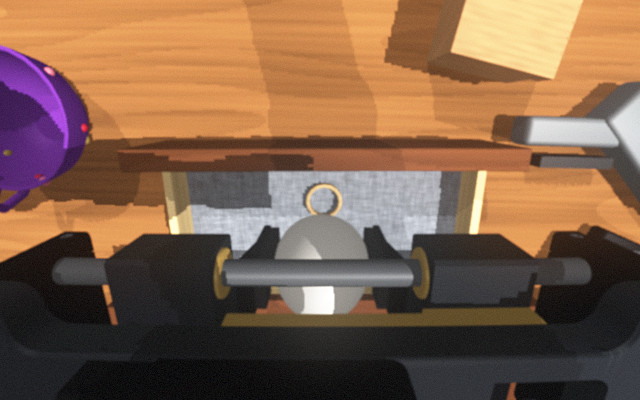

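Run:
```python
from h import *
import pickle
im=pickle.load(open('w3.pkl','rb')); o=np.array([290,172]); p=im['pixels'][172:220,290:360]
h=cv2.cvtColor(p,cv2.COLOR_RGB2HSV); m=((h[...,1]>60)&(h[...,0]<30)&(h[...,2]>60)).astype(np.uint8)
n,l,st,ct=cv2.connectedComponentsWithStats(m); i=1+np.argmax(st[1:,4]); print(st[i]+[290,172,0,0,0])
pts=np.argwhere(l==i)[:,::-1]+o
W=onz(im,pts,.019)[:,:2]
A=np.c_[2*W,np.ones(len(W))]; s=np.linalg.lstsq(A,(W**2).sum(1),rcond=None)[0]; print('ring',s[:2],np.sqrt(s[2]+s[0]**2+s[1]**2))
s3=im['s']; print('grasp proj',proj(im,s3['position']+np.array([0,0,.0187])))
e=im['pixels'][215:258,262:380]; hh=cv2.cvtColor(e,cv2.COLOR_RGB2HSV)
for r in (25,35,42): c=np.where((e[r].min(1)>95)&(hh[r,:,1]<40))[0]; print(r+215,c.min()+262,c.max()+262)
print(jog([s[0],s[1],.0215],.026+np.pi/2))
```

```text
[305 183  37  33 377]
ring [0.50948029 0.13696347] 0.017734491933340417
grasp proj [[322.75323417 258.51878304]]
240 280 362
250 277 366
257 275 367
[-0.06   0.006  0.491 -0.001 -0.    -0.001]
```

Call:
{"name": "jog_arm", "arguments": {
  "moves": [-0.03,0.006,0.03,0,0,0,-1,-0.06,0.006,0.1,0,0,0,-1,-0.06,0.006,0.2,0,0,0,-1,-0.06,0.006,0.29,0,0,0,-1,-0.06,0.006,0.36,0,0,0,-1,-0.06,0.006,0.42,0,0,0,-1,-0.06,0.006,0.44,0,0,0,-1,-0.06,0.006,0.44,0,0,0,-1]
}}

```text
time: 12.3
position: [0.5097, 0.1383, 0.0368]
tool_rot: [0.041, -3.141, 0.0]
ft_force: [-0.1, 0.2, -0.5]
grip_width: 0.567
grip_force: 10.0
```

Run:
```python
from h import *
print(jog([.5095,.1370,.0215],.026+np.pi/2))
```

```text
[ 0.001 -0.004  0.051 -0.    -0.    -0.   ]
```

Call:
{"name": "jog_arm", "arguments": {
  "moves": [0,-0.004,0.01,0,0,0,-1,0,-0.004,0.018,0,0,0,-1,0,-0.004,0.026,0,0,0,-1,0,-0.004,0.034,0,0,0,-1,0,-0.004,0.042,0,0,0,-1,0,-0.004,0.048,0,0,0,-1,0,-0.004,0.051,0,0,0,-1,0,-0.004,0.051,0,0,0,-1],
  "newtons": 5
}}

```text
time: 13.3
position: [0.5097, 0.1374, 0.0217]
tool_rot: [-0.041, 3.141, 0.0]
ft_force: [-0.4, 0.5, -0.3]
grip_width: 0.57
grip_force: 5.0
```

Call:
{"name": "jog_arm", "arguments": {
  "moves": [0,0,0.002,0,0,0,-1,0,0,0.004,0,0,0,-1,0,0,0.004,0,0,0,-1,0,0,0.006,0,0,0,-1,0,0,0.006,0,0,0,-1,0,0,0.006,0,0,0,-1,0,0,0.006,0,0,0,-1,0,0,0.006,0,0,0,-1],
  "newtons": 3
}}

```text
time: 14.3
position: [0.5098, 0.1379, 0.02]
tool_rot: [-0.042, 3.141, 0.001]
ft_force: [-0.5, 4.5, 4.5]
grip_width: 0.57
grip_force: 3.0
```

Call:
{"name": "jog_arm", "arguments": {
  "moves": [0,0.003,-0.001,0,0,0,-1,0,0.006,-0.002,0,0,0,-1,0,0.006,-0.002,0,0,0,-1,0,0.006,-0.002,0,0,0,-1,0,0.006,-0.002,0,0,0,0.2,0,0.006,-0.002,0,0,0,0.3,0,0.006,-0.002,0,0,0,0.5,0,0.006,-0.002,0,0,0,0.7]
}}

```text
time: 15.3
position: [0.5094, 0.1391, 0.0203]
tool_rot: [0.041, -3.141, 0.0]
ft_force: [-0.5, -1.0, -0.9]
grip_width: 0.786
grip_force: 0.0
```

Call:
{"name": "jog_arm", "arguments": {
  "moves": [0,0,0,0,0,0,0.8,0,0,0,0,0,0,0.8,0,0,-0.03,0,0,0,0.8,0,0,-0.1,0,0,0,0.8,0,0,-0.2,0,0,0,0.8,0,0,-0.32,0,0,0,0.8,0,0,-0.42,0,0,0,0.8,0,0,-0.46,0,0,0,0.8]
}}

```text
time: 16.3
position: [0.5107, 0.1394, 0.1609]
tool_rot: [-0.041, 3.138, 0.002]
ft_force: [1.1, 0.7, -0.2]
grip_width: 0.902
grip_force: 0.0
```

Run:
```python
from h import *
import pickle
im=grab('wrist','w4.png'); pickle.dump(im,open('w4.pkl','wb')); print(im['s']['position'],im['s']['ft_force'])
b=jog([.42,.138,.16],.026+np.pi/2);print(b)
```

```text
[0.51068797 0.13940054 0.16088081] [ 1.1341837   0.68466409 -0.19384567]
[0.303 0.003 0.003 0.002 0.004 0.   ]
```

View pics/w4.png

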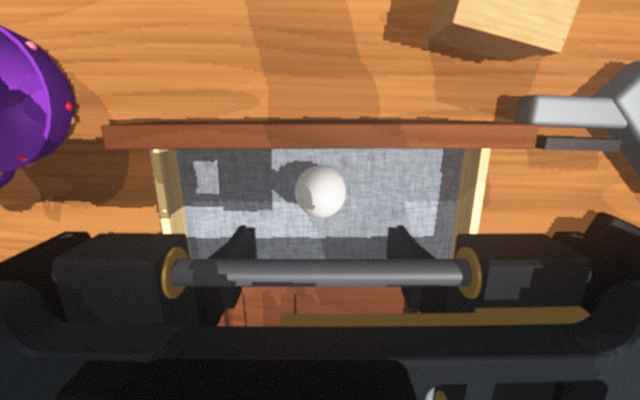

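Run:
```python
from h import *
import pickle
im=pickle.load(open('w4.pkl','rb'))
print('box',onz(im,[[427,45],[440,0],[450,0]],.067),onz(im,[[427,45]],.0))
p=im['pixels'][150:230,280:365]; h=cv2.cvtColor(p,cv2.COLOR_RGB2HSV); m=((h[...,1]<45)&(h[...,2]>150)).astype(np.uint8)
n,l,st,ct=cv2.connectedComponentsWithStats(m); i=1+np.argmax(st[1:,4]); print(st[i],'egg',onz(im,[ct[i]+[280,150]],.047))
print('panel top front edge',onz(im,[[107,124],[535,124]],.092))
```

```text
box [[0.38126633 0.21940886 0.067     ]
 [0.34899879 0.22593076 0.067     ]
 [0.34867382 0.23369816 0.067     ]] [[0.36758012 0.24108808 0.        ]]
[   0    0   85   80 5473] egg [[0.5092457  0.14538298 0.047     ]]
panel top front edge [[ 0.44719799 -0.02861874  0.092     ]
 [ 0.43879126  0.30232662  0.092     ]]
```

Call:
{"name": "jog_arm", "arguments": {
  "moves": [0.05,0,0,0,0,0,-1,0.12,0,0,0,0,0,-1,0.2,0,0,0,0,0,-1,0.26,0,0,0,0,0,-1,0.3,0.002,0,0,0,0,-1,0.313,0.002,0,0,0,0,-1,0.313,0.002,0,0,0,0,-1,0.313,0.002,0,0,0,0,-1]
}}

```text
time: 17.35
position: [0.4161, 0.1372, 0.1583]
tool_rot: [-0.041, 3.141, -0.0]
ft_force: [-0.2, 0.3, 0.2]
grip_width: 0.077
grip_force: 0.0
```

Run:
```python
from h import *
import pickle
im=pickle.load(open('w4.pkl','rb')); print(onz(im,[[320,191.5]],.047),ctrl.get_state()['position'])
```

```text
[[0.50954014 0.13748281 0.047     ]] [0.41607934 0.13718158 0.15834464]
```

Call:
{"name": "jog_arm", "arguments": {
  "moves": [0,0,0.04,0,0,0,-1,0,0,0.09,0,0,0,-1,0,0,0.15,0,0,0,-1,0,0,0.21,0,0,0,-1,0,0,0.26,0,0,0,-1,0,0,0.29,0,0,0,-1,0,0,0.3,0,0,0,-1,0,0,0.3,0,0,0,-1]
}}

```text
time: 18.35
position: [0.4159, 0.1373, 0.0685]
tool_rot: [-0.041, 3.141, 0.0]
ft_force: [-0.4, 0.1, -0.2]
grip_width: 0.007
grip_force: 0.0
```

Call:
{"name": "jog_arm", "arguments": {
  "moves": [-0.015,0,0,0,0,0,-1,-0.035,0,0,0,0,0,-1,-0.05,0,0,0,0,0,-1,-0.065,0,0,0,0,0,-1,-0.085,0,0,0,0,0,-1,-0.11,0,0,0,0,0,-1,-0.14,0,0,0,0,0,-1,-0.17,0,0,0,0,0,-1]
}}

```text
time: 19.35
position: [0.4669, 0.1386, 0.0681]
tool_rot: [0.041, -3.141, 0.0]
ft_force: [-4.0, 0.6, 1.5]
grip_width: 0.008
grip_force: 2.2
```

Call:
{"name": "jog_arm", "arguments": {
  "moves": [-0.03,0,0,0,0,0,-1,-0.06,0,0,0,0,0,-1,-0.09,0,0,0,0,0,-1,-0.12,0,0,0,0,0,-1,-0.15,0,0,0,0,0,-1,-0.18,0,0,0,0,0,-1,-0.205,0,0,0,0,0,-1,-0.225,0,0,0,0,0,-1]
}}

```text
time: 20.35
position: [0.5343, 0.1405, 0.0682]
tool_rot: [0.042, -3.141, -0.0]
ft_force: [-4.8, 0.3, 0.5]
grip_width: 0.005
grip_force: 2.5
```

Call:
{"name": "jog_arm", "arguments": {
  "moves": [-0.015,0,0,0,0,0,-1,-0.03,0,0,0,0,0,-1,-0.045,0,0,0,0,0,-1,-0.06,0,0,0,0,0,-1,-0.073,0,0,0,0,0,-1,-0.085,0,0,0,0,0,-1,-0.095,0,0,0,0,0,-1,-0.1,0,0,0,0,0,-1]
}}

```text
time: 21.35
position: [0.5625, 0.1413, 0.0682]
tool_rot: [0.042, -3.137, 0.0]
ft_force: [-10.8, 0.8, 5.8]
grip_width: 0.002
grip_force: 5.7
```

Call:
{"name": "jog_arm", "arguments": {
  "moves": [-0.004,0,0,0,0,0,-1,-0.008,0,0,0,0,0,-1,-0.012,0,0,0,0,0,-1,-0.016,0,0,0,0,0,-1,-0.018,0,0,0,0,0,-1,-0.02,0,0,0,0,0,-1,-0.02,0,0,0,0,0,-1,-0.02,0,0,0,0,0,-1]
}}

```text
time: 22.35
position: [0.5625, 0.1413, 0.0682]
tool_rot: [0.043, -3.125, 0.002]
ft_force: [-25.1, -1.5, 18.2]
grip_width: 0.003
grip_force: 12.7
```

Call:
{"name": "jog_arm", "arguments": {
  "moves": [0.02,0,0,0,0,0,-1,0.04,0,0,0,0,0,-1,0.06,0,0,0,0,0,-1,0.08,0,0,0,0,0,-1,0.11,0,0,0,0,0,-1,0.14,0,0,0,0,0,-1,0.18,0,0,0,0,0,-1,0.22,0,0,0,0,0,-1]
}}

```text
time: 23.35
position: [0.5032, 0.1395, 0.0684]
tool_rot: [-0.041, 3.141, 0.0]
ft_force: [-0.3, -0.6, -0.1]
grip_width: 0.006
grip_force: 0.0
```

Call:
{"name": "jog_arm", "arguments": {
  "moves": [0,0,-0.03,0,0,0,-1,0,0,-0.1,0,0,0,-1,0.02,0,-0.2,0,0,0,-1,0.04,0,-0.3,0,0,0,-1,0.06,0,-0.4,0,0,0,-1,0.06,0,-0.5,0,0,0,-1,0.06,0,-0.5,0,0,0,-1,0.06,0,-0.5,0,0,0,-1]
}}

```text
time: 24.35
position: [0.4861, 0.139, 0.2183]
tool_rot: [-0.041, 3.141, 0.0]
ft_force: [0.2, -0.0, -0.4]
grip_width: 0.006
grip_force: 0.0
```

Run:
```python
from h import *
im=grab('wrist','w5.png'); s=im['s']; print(s['position'],s['ft_force'])
th=.026; f=np.array([.5777,.1415]); e=np.array([np.cos(th),np.sin(th)]); n=np.array([-e[1],e[0]])
for x in (.007,): print('panel pred',[proj(im,[*(f-x*e+k*n),.092]).round() for k in (-.17,.17)])
for x in (0,): print('unit front',[proj(im,[*(f-x*e+k*n),.117]).round() for k in (-.19,.19)])
```

```text
[0.48605969 0.13896007 0.21826598] [ 0.16234338 -0.02242287 -0.41252118]
panel pred [array([[168., 264.]]), array([[477., 264.]])]
unit front [array([[138., 282.]]), array([[507., 282.]])]
```

View pics/w5.png

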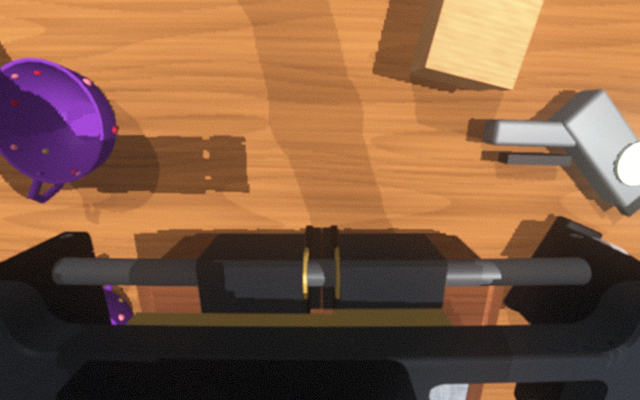

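The wrist view shows bare table in front of the unit, at rows 150–230 where the open drawer would appear. The drawer has stayed shut against its spring, so it is latched, and nothing else has moved.

```bash
python3 -c "
from bench import ctrl
print(ctrl.close_job())"
```

```text
the job is handed in; nothing more can be done
None
```

I handed the job in at about 24 s: the egg stood upright in the ring nest when I let go, and the drawer was pushed to its stop and stayed shut. I couldn't see the egg once the drawer was closed, and the hand-in returned no verdict.

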